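Snug the screw clamp on the freshly glued wagon roof

TASK

The roof of the cream box wagon has just been glued on. Turn the black wing handle of the clamp it stands in clockwise, seen from above, until the pad meets the roof, then about 25 degrees further so that it is snug but not crushed, and let go. Do not shift the wagon in the clamp, and leave the other clamp with the rust-brown wagon alone.

Things in the scene. Friction and masses are not known exactly. Their poses are not given: they have to be found in the camera images.
- handle_a_grip (a point): Grip point of the cream wagon's clamp: on the handle's vertical turning axis, 146 mm above the worktop, fixed in height. Black wing bar 90 mm long, 14 mm wide, 128 to 156 mm above the worktop; point x along the bar, y across its flat sides, z up. Clockwise from above lowers the pad 6 mm per radian; even friction 0.2 N m; stays where left. First touch comes after 0.23 to 0.92 rad.
- handle_b_end (a point): End of the wing bar on the other, identical clamp, which holds the rust-brown wagon; 45 mm from that handle's axis, 146 mm above the worktop. That clamp is to be left alone.
- pad_a (a joint): How far the sprung round rubber pad (26 mm) of the cream wagon's clamp is pressed back on its spindle, m: 0 hanging free, growing 6 mm per radian of clockwise turning once it bears on the roof. Spring 5 N per mm, stop at 9 mm; 25 degrees past touch gives 2.6 mm, 13 N and 0.08 N m more turning resistance. At the start the pad is 1.4 to 5.5 mm clear of the roof.
- wagon_box_cream: Cream model box wagon with a grey roof, 33 x 136 x 51 mm, about 85 g, standing loose on the clamp's cork packing under the pad, across the clamp's arm. Origin at the centre of its underside, x across, y along its length, z up.
- wagon_box_rust: Rust-brown model box wagon with a grey roof, 33 x 128 x 51 mm, standing loose in the other clamp; a bystander. Origin at the centre of its underside, y along its length, z up.
- clamp_a: Blue screw clamp holding the cream wagon, fixed. Origin on the worktop under the handle's axis, x towards its column, z up. Its arm tops out at 118 mm with a 24 mm wide collar up to the bar: keep fingertips above 122 mm. The twin clamp's axis is at least 140 mm away; which is on the left varies. A rafter comes down to z = 0.6 near x 0.35, y -0.5: pass wrist and elbow under or round it.

How it is judged:
By the outcome, as a careful person would: the job done as asked, in the order asked, and still so for the second after the job is handed in, with the robot touching nothing.
It also fails if it takes over 42 s, if anything falls off the work surface, if the arm or the gripper's body presses on something with over 40 N, if the wrist force passes 120 N, or if a joint passes its speed limit or range.

ROBOT

A 7-joint arm with a two-finger parallel gripper is mounted at the origin on a cart in front of the work surface, level with it; the furniture and walls round the work are solid. World frame = base frame: x ahead of the robot, y to its left, z up, the work surface at z = 0. Lengths are in mm, angles in degrees, forces in N, time in s.
With the tool pointing down it reaches from about 425 to 925 mm from the base axis. Payload 6.8 kg.
Tool frame: the origin (TCP) lies midway between the tips of the shut fingers; the grasp point (between the pads) lies arm.tcp_to_grasp behind it (arm.tcp_to_grasp is the distance from the TCP to the grasp point, in mm); z points along the fingers, y is the line along which they close (so a half turn about z gives the same grasp; the last joint's range is limited). The gripper opens to 88 mm and grips with 3 to 60 N. Pads are 20 mm wide; open, the fingers measure 115 mm over their backs; the gripper's body (75 mm by 178 mm) begins 61 mm behind the grasp point.
Start: joints at [-6.194, 27.33, 1.283, 89.118, -0.659, 63.558, -4.761], TCP at [675.017, 0.007, 188.564] pointing down, gripper open.
Joint ranges: [-169.35, 169.35], [-19.33, 120.38], [-80.79, 83.38], [13.8, 139.57], [-78.32, 258.32], [9.67, 109.79], [-169.56, 169.56]. Speed limits (degrees/s): [136.94, 136.94, 180, 180, 180, 180, 180].

INTERFACE

Orientations are given as [roll, pitch, yaw] about the fixed x, y, z axes, in that order (R = Rz(yaw) Ry(pitch) Rx(roll)).
In Python, from plant import arm, viewer, readout gives the robot as it stands (arm), with the cameras (viewer) and the readings (readout).
- The arm moves only by the shell command python3 nudge.py 'ROWS' [FORCE]. ROWS is one flat JSON list of numbers that holds 1 to 12 rows one after another, with no inner brackets; each row has 5 numbers: the finger opening in mm, then dx, dy, dz in mm, then a turn about the tool's z in degrees; each row shifts and turns the commanded pose from where the row before left it, along the tool's axes as they then stand; what a row does not reach is not made up. A row lasts 1/8 s, in which the tool goes at most 62.5 mm and 10.7 degrees, less where a joint would pass 70% of its speed; a pose out of reach is approached as far as the arm can. The fingers move at their own pace and stop on an object; FORCE is the grip in N (left out, the last holds). Time passes only in rows, so rows that do not move let the fingers close. It prints the time, the measured TCP pose, the force, the opening and the grip force at its end. Input that does not fit is refused with a message, and nothing moves.
- readout.observe(): the state, without advancing time (a new reading comes with each control period).
- viewer.capture(name): name is "scene" or "side" or "wrist"; returns a dict with "color" (400x640x3 uint8, blue, green, red), "K" (3x3 intrinsics, pixels), "rvec" (rotation vector, rad) and "tvec" (3), from world to camera coordinates, as OpenCV has them. Camera axes: x right, y down, z forward; pixel columns grow to the right and rows downward; lengths in mm; the calibration is good to about 2 mm. A picture is of the moment at which its call begins. There is no depth.
- arm.hand_in(): hands the job in; it is judged then, once.
The state is a dict: "clock": time; "joints": joint angles; "joint_vel": joint speeds; "joint_torque": joint torques, N m; "ee_pos": TCP position; "orientation": TCP orientation; "contact_force": force on the tool from outside, world axes, zero at the start; "wrist_torque": the same for the moment, N m; "opening": finger opening in mm; "grasp_force": force on a finger pad.
Only numpy, scipy, OpenCV 4.12 (cv2) and the standard library are available. Lean on these libraries where they do the work, as an engineer would, in place of code of your own. Each camera call takes 0.05 s, during which the arm holds its last target. There are 200 camera calls.

## Working session

There is one attempt and no reset: what is moved stays moved. The work goes in short steps, Python scripts to look and compute and a shell command to move; the robot and the scene stay as the last step left them, time stands still between calls to the robot, and variables do not carry over. Pictures are saved under pics/ and viewed, at most 10 in all, crops included, and the job is handed in when it is done.

```bash
ls; mkdir -p pics
python3 - <<'E'
from plant import arm, viewer, readout
import cv2
print(readout.observe(), arm.tcp_to_grasp)
for n in("scene","side","wrist"):
    c=viewer.capture(n); cv2.imwrite(f"pics/{n}0.png",c["color"]); print(n,c["K"],c["rvec"],c["tvec"])
E
```

```text
nudge.py
pics
plant.py
{'clock': 0.0, 'joints': array([-6.19409333, 27.37358155,  1.28128144, 89.17680521, -0.65881905,
       63.55780036, -4.76126854]), 'joint_vel': array([ 0.00455819,  0.0112902 , -0.01558788,  0.00884358, -0.06917711,
        0.14883079,  0.00916673]), 'joint_torque': array([-1.31144458e-03, -5.82851672e+01,  1.53386436e+00, -2.72606850e+01,
       -5.43364382e-02,  1.69422745e-02,  2.21527275e-04]), 'ee_pos': array([ 6.74349523e+02, -2.91177683e-02,  1.87619231e+02]), 'orientation': array([-1.79899499e+02,  8.07572680e-03,  9.00005623e+01]), 'contact_force': array([-0.71609793, -0.33056107,  0.14016349]), 'wrist_torque': array([0.01028872, 0.00081134, 0.03146614]), 'grasp_force': 0.0, 'opening': 87.40795636141151} 18.700000000000003
scene [[468.85761675   0.         308.33295523]
 [  0.         468.85761675 196.89769645]
 [  0.           0.           1.        ]] [ 2.25909146 -0.92303013  0.34268913] [-400.106558    310.56467084  735.17803182]
side [[396.3570046    0.         317.63767015]
 [  0.         396.3570046  202.84154669]
 [  0.           0.           1.        ]] [ 0.40535061 -2.72461318  1.26855356] [467.19239382 203.40223876 786.70536479]
wrist [[299.97276209   0.         316.49444943]
 [  0.         299.97276209 197.89316748]
 [  0.           0.           1.        ]] [-2.84738537e+00 -8.50315666e-04  2.77691627e-03] [-674.15051535  -34.37950413  392.29602332]
```

View pics/scene0.png

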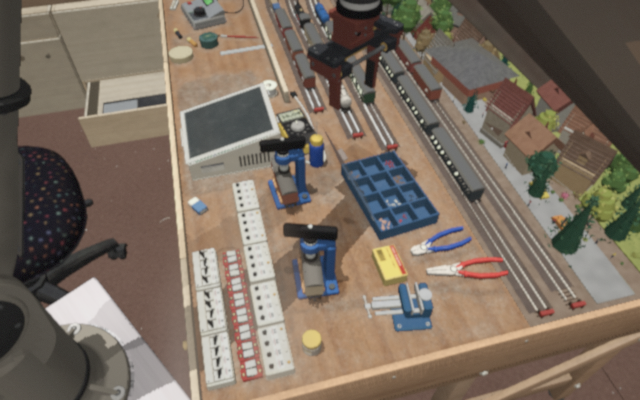

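View pics/side0.png

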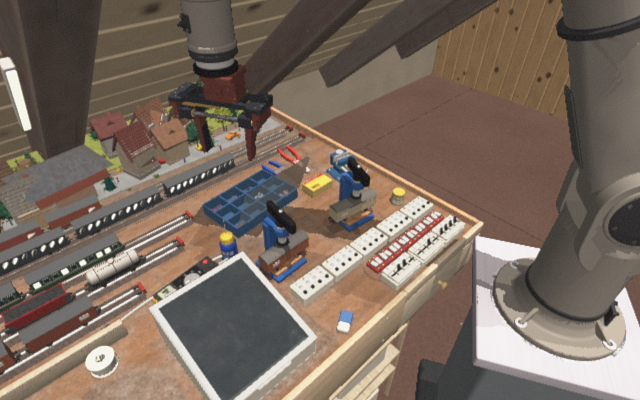

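View pics/wrist0.png

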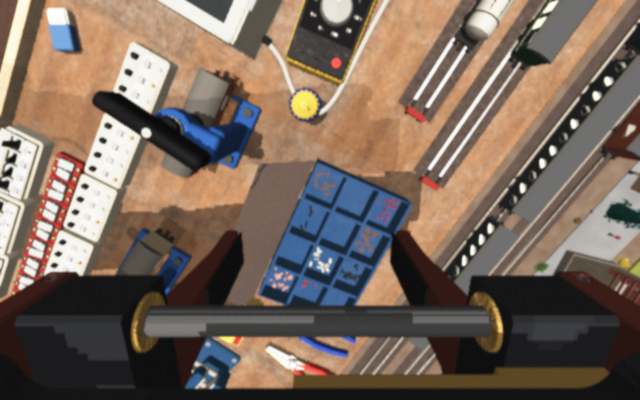

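The scene camera shows the clamps with handles at about (285,145) and (310,231). In the side view the handles are near (280,218) and (348,170). I'll enlarge both to read the colours.

Run:
```python
import cv2,numpy as np
a=cv2.imread("pics/scene0.png")[120:310,240:360]; b=cv2.imread("pics/side0.png")[140:290,240:400]
cv2.imwrite("pics/c0.png",np.hstack([cv2.resize(a,(360,570),interpolation=2),cv2.copyMakeBorder(cv2.resize(b,None,fx=2.75,fy=2.75,interpolation=2),0,570-412,0,0,0)]))
```

```text
(no output)
```

View pics/c0.png

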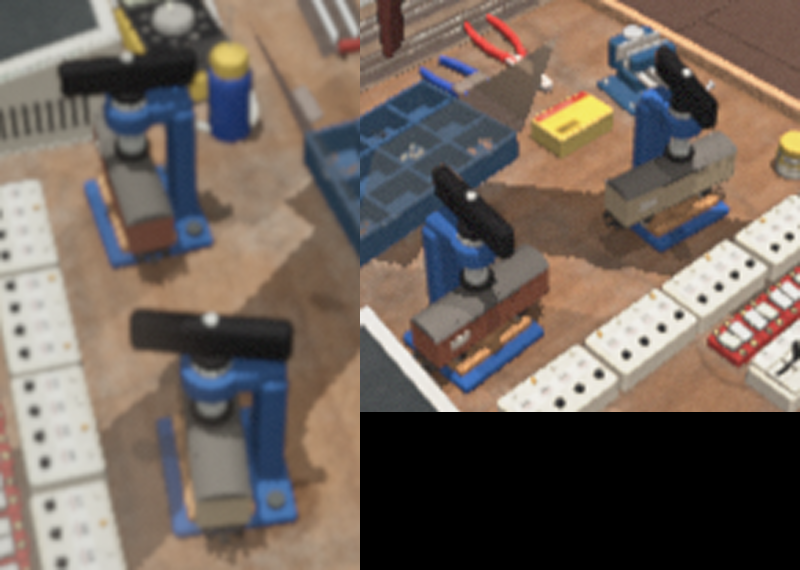

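The cream wagon is in the nearer-right clamp: its handle bolt is at scene (310.3,227) and side (358.2,166.5). The rust clamp's bolt is at scene (282,140) and side (280.5,211).

```bash
cat > h.py <<'E'
import cv2,numpy as np
def cam(c):
    R=cv2.Rodrigues(c["rvec"])[0]; return c["K"],R,np.ravel(c["tvec"])
def ray(c,uv):
    K,R,t=cam(c); d=R.T@np.linalg.inv(K)@[*uv,1]; return -R.T@t,d
def plane(c,uv,z):
    o,d=ray(c,uv); return o+d*(z-o[2])/d[2]
def tri(cs,uvs):
    P=[]
    for c in cs:
        K,R,t=cam(c); P.append(K@np.c_[R,t])
    X=cv2.triangulatePoints(P[0],P[1],np.float64(uvs[0]),np.float64(uvs[1])).ravel(); return X[:3]/X[3]
def proj(c,p): return cv2.projectPoints(np.float64(p).reshape(-1,1,3),c["rvec"],c["tvec"],c["K"],None)[0].reshape(-1,2)
E
python3 - <<'E'
from plant import arm, viewer, readout
from h import *
s,d=viewer.capture("scene"),viewer.capture("side")
np.set_printoptions(precision=1,suppress=True)
print("A",tri([s,d],[(310.3,227),(358.2,166.5)]),plane(s,(310.3,227),158),plane(d,(358.2,166.5),158))
print("B",tri([s,d],[(282,140),(280.5,211)]),plane(s,(282,140),158))
a,b=plane(s,(284.3,230),142),plane(s,(337,232.7),142);print(a,b,np.degrees(np.arctan2(*(b-a)[1::-1])))
a,b=plane(d,(240+298/2.75,140+62/2.75),146),plane(d,(240+345/2.75,140+108/2.75),146);print(a,b,np.degrees(np.arctan2(*(b-a)[1::-1])))
E
```

```text
A [ 435.9 -131.9  154.7] [ 434.6 -133.8  158. ] [ 434.7 -126.8  158. ]
B [546.6  58.2 154. ] [543.7  54.7 158. ]
[408.5 -99.2 142. ] [ 466.1 -163.8  142. ] -48.3159403077532
[ 462.  -152.5  146. ] [ 412.4 -101.8  146. ] 134.35723436256455
```

```bash
python3 nudge.py '[88, -16, -30, 0, 0, 88, -16, -30, 0, 0, 88, -16, -30, 0, 0, 88, -17, -30, 0, 0, 88, -17, -30, 0, 0, 88, -17, -30, 0, 0, 88, -16, -30, 0, 0, 88, -16, -30, 0, 0]' 30
python3 nudge.py '[88, 0, 0, 0, -9, 88, 0, 0, 0, -9, 88, 0, 0, 0, -9, 88, 0, 0, 0, -9, 88, 0, 0, 0, -7, 88, 0, 0, 0, 0, 88, 0, 0, 0, 0]'
python3 - <<'E'
from plant import arm, viewer, readout
from h import *
o=readout.observe();print(o["joints"],o["contact_force"],o["wrist_torque"])
c=viewer.capture("wrist");cv2.imwrite("pics/w1.png",c["color"])
T=o["ee_pos"];print(T,o["orientation"],proj(c,[T,[435,-131,158]]))
E
```

```text
clock: 1.25
ee_pos: [434.0, -131.5, 188.6]
orientation: [180.0, 0.0, 90.0]
contact_force: [-0.1, 0.7, -0.1]
opening: 87.7
grasp_force: 0.0
clock: 2.12
ee_pos: [435.0, -131.0, 188.6]
orientation: [180.0, 0.0, 132.9]
contact_force: [0.5, -0.7, 0.3]
opening: 87.9
grasp_force: 0.0
[ 8.09945344e+00  6.34856847e+00  8.49942380e-01  1.18096615e+02
 -1.14759875e-01  5.55515690e+01  5.18674777e+01] [ 0.49202025 -0.69789414  0.3260974 ] [ 0.06256651 -0.04697743  0.04108821]
[ 434.98253305 -131.01859051  188.57901276] [1.79997016e+02 2.73403044e-03 1.32858384e+02] [[315.10119088 226.67980133]
 [315.31279245 212.13210439]]
```

View pics/w1.png

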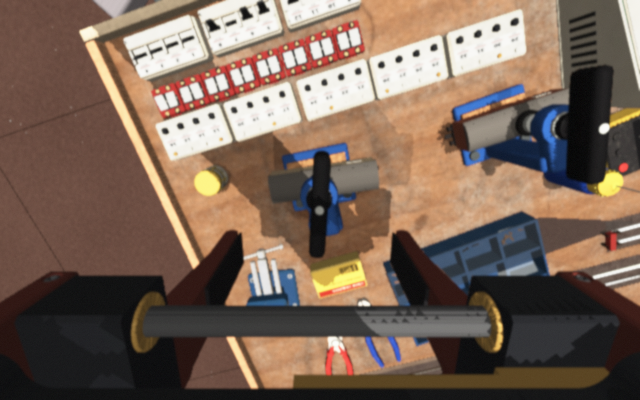

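The wing bar runs from (321,153) to (317,255), with the bolt at (319,210).

Run:
```python
from plant import arm, viewer, readout
from h import *
c=viewer.capture("wrist");cv2.imwrite("pics/w2.png",cv2.resize(c["color"][130:280,230:410],None,fx=4,fy=4,interpolation=2)[:600])
b=plane(c,(319,210),158);print(b)
e,f=plane(c,(321,154),156),plane(c,(317,254),156);print(e,f,(e+f)/2,np.linalg.norm(e-f),np.degrees(np.arctan2(*(e-f)[1::-1])))
```

```text
[ 435.94105927 -127.64979561  158.        ]
[406.67600693 -94.052271   156.        ] [ 462.03557611 -158.04633185  156.        ] [ 434.35579152 -126.04930143  156.        ] 84.61632067689155 130.86221573394374
```

View pics/w2.png

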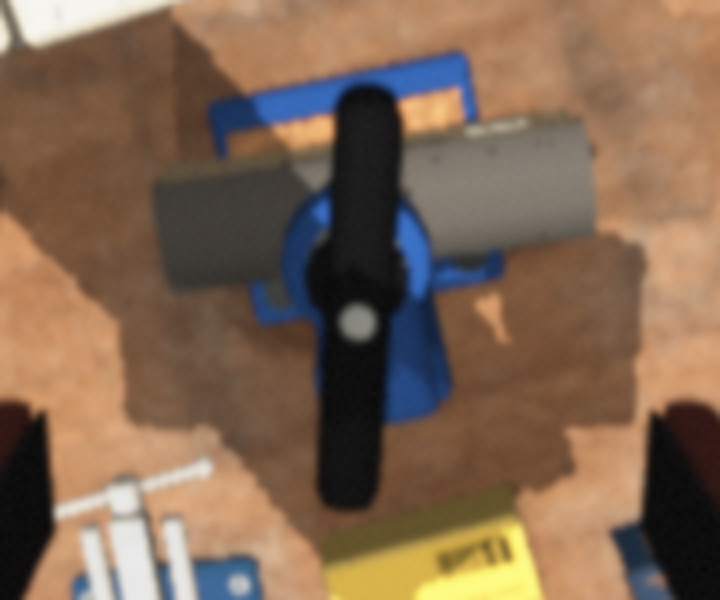

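```bash
python3 nudge.py '[88, 0, 0, 0, 2, 60, 1, 2, 11, 0, 40, 0, 0, 20, 0, 40, 0, 0, 20, 0, 40, 0, 0, 10, 0, 40, 0, 0, 0, 0, 40, 0, 0, 0, 0]'
python3 - <<'E'
from plant import arm, viewer, readout
from h import *
o=readout.observe();print(o["orientation"],o["contact_force"],o["wrist_torque"],o["opening"])
c=viewer.capture("wrist");cv2.imwrite("pics/w3.png",cv2.resize(c["color"][130:280,230:410],None,fx=4,fy=4,interpolation=2)[:600])
T=o["ee_pos"];print(T,proj(c,[T,T+[0,0,30.5],T+[0,0,28.5]]))
E
```

```text
clock: 3.1
ee_pos: [436.3, -129.0, 128.0]
orientation: [180.0, 0.0, 131.0]
contact_force: [-0.1, -0.1, 0.2]
opening: 39.7
grasp_force: 0.0
[1.79967770e+02 3.62914372e-02 1.30995210e+02] [-0.08900615 -0.11001694  0.18326115] [ 0.00741165 -0.01622377 -0.02562034] 39.74802503039514
[ 436.32939225 -128.97011063  128.00971394] [[315.16318495 226.70380202]
 [314.96092306 245.90012963]
 [314.97615172 244.45480447]]
```

View pics/w3.png

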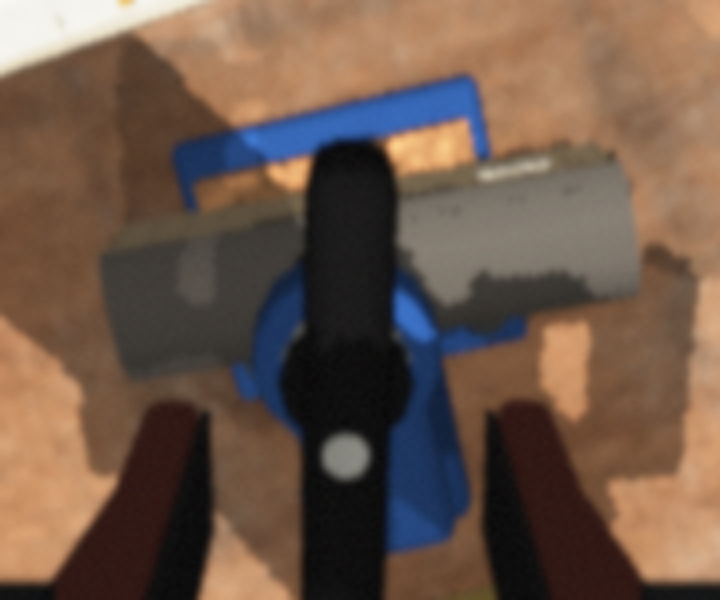

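Fingers straddle the bar evenly (bolt at crop (346,457), finger midpoint about 348). Closing.

```bash
cat > ob.py <<'E'
from plant import arm, viewer, readout
import numpy as np
o=readout.observe();r=[]
for i in range(4): viewer.capture("wrist");p=readout.observe();r.append([p["joint_torque"][6],p["wrist_torque"][2]])
print("OBS yaw %.2f j7 %.3f tau7 %.4f wz %.4f | held"%(o["orientation"][2],o["joints"][6],o["joint_torque"][6],o["wrist_torque"][2]),np.round(r,3).tolist(),"F",np.round(o["contact_force"],1),"g %.0f op %.1f"%(o["grasp_force"],o["opening"]))
E
python3 nudge.py '[10, 0, 0, 0, 0, 10, 0, 0, 0, 0, 10, 0, 0, 0, 0, 10, 0, 0, 0, 0, 10, 0, 0, 0, 0]' 50 >/dev/null; python3 ob.py
python3 nudge.py '[10, 0, 0, 0, 3]' >/dev/null; python3 ob.py
python3 nudge.py '[10, 0, 0, 0, 3]' >/dev/null; python3 ob.py
```

```text
OBS yaw 131.00 j7 49.809 tau7 -0.0001 wz -0.0152 | held [[-0.0, -0.028], [-0.0, -0.012], [-0.0, -0.014], [-0.0, -0.011]] F [-0.5  0.2  0.7] g 0 op 10.2
OBS yaw 127.93 j7 46.856 tau7 0.7534 wz -0.0149 | held [[0.225, 0.01], [-0.407, -0.029], [-0.169, -0.017], [-0.049, 0.033]] F [ 0.8 -0.5 -0.6] g 0 op 9.9
OBS yaw 124.99 j7 44.023 tau7 0.7552 wz -0.0297 | held [[0.213, -0.019], [-0.405, -0.004], [-0.162, 0.004], [-0.042, -0.029]] F [-0.2 -0.2 -0.5] g 0 op 10.1
```

Opening is 10 with zero grip force, so the bar isn't held. I'll look again.

Run:
```python
from plant import arm, viewer, readout
from h import *
a=viewer.capture("wrist")["color"][130:280,260:380]
b=viewer.capture("side")["color"][100:250,260:440]
print(readout.observe()["ee_pos"])
cv2.imwrite("pics/w4.png",np.hstack([cv2.resize(a,None,fx=2.6,fy=2.6,interpolation=2),cv2.resize(b,None,fx=2.6,fy=2.6,interpolation=2)]))
```

```text
[ 435.86690158 -128.92472105  127.55653291]
```

View pics/w4.png

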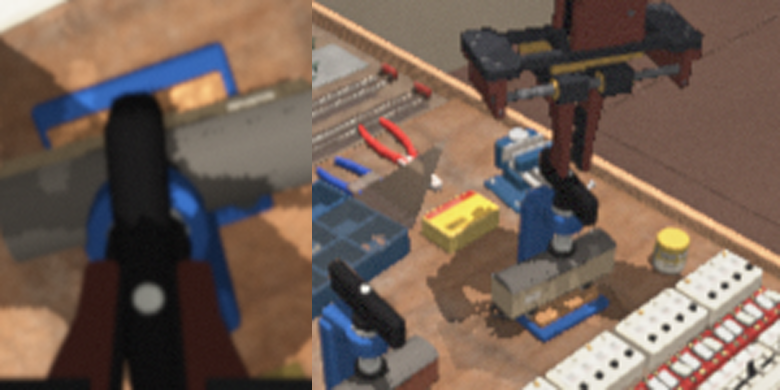

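The fingers flank the bar and it followed the 6° turn: it is still vertical in the image while the wagon has tilted. The grip reads zero, though, so I'll command full closure.

```bash
python3 nudge.py '[0, 0, 0, 0, 0, 0, 0, 0, 0, 0, 0, 0, 0, 0, 0]' 50 ; python3 ob.py
```

```text
clock: 5.1
ee_pos: [435.9, -128.9, 127.6]
orientation: [180.0, -0.0, 125.0]
contact_force: [-0.3, -0.1, -0.2]
opening: 0.9
grasp_force: 0.0
OBS yaw 125.00 j7 44.040 tau7 0.0026 wz -0.0004 | held [[0.002, -0.028], [0.001, 0.006], [0.001, -0.026], [0.001, -0.032]] F [-0.3 -0.1 -0.2] g 0 op 0.9
```

Run:
```python
from plant import arm, viewer, readout
from h import *
C={n:viewer.capture(n) for n in("wrist","side","scene")}
T=readout.observe()["ee_pos"]
for n in C: print(n,proj(C[n],[T,[435.9,-129,158]]).round(1).tolist())
f=lambda n,r,c:cv2.resize(C[n]["color"][r:r+75,c:c+100],(400,300),interpolation=2)
cv2.imwrite("pics/w5.png",np.vstack([np.hstack([f("wrist",190,266),f("side",120,310)]),np.hstack([f("scene",190,260),cv2.resize(C["wrist"]["color"],(400,300))])]))
```

```text
wrist [[315.3, 226.8], [315.1, 246.1]]
side [[356.8, 177.0], [357.9, 165.9]]
scene [[308.9, 236.3], [308.8, 224.9]]
```

View pics/w5.png

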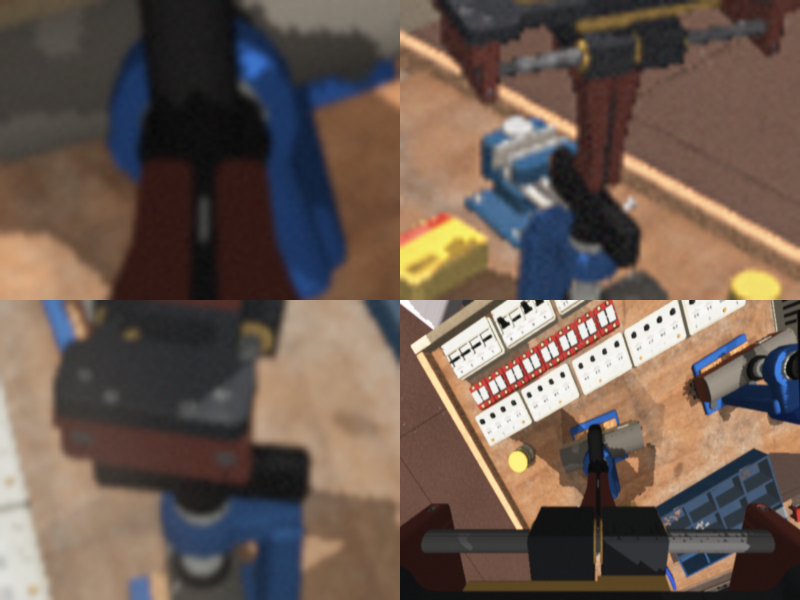

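The fingers closed to 0.9 mm apparently in line with the bar. Next I'll check whether the reported TCP matches the visible tips: in side0 the tips were at about (207,150) and (252,159).

```bash
python3 - <<'E'
from plant import arm, viewer, readout
from h import *
s=viewer.capture("side");c=viewer.capture("scene")
T=np.array([675,0,188.6]);y=np.array([44,0,0])
for n,k in(("side",s),("scene",c)): print(n,proj(k,[T,T+y,T-y,T+[0,0,30],T+[0,0,80]]).round(1).tolist())
E
python3 - <<'E'
from plant import arm, viewer, readout
from h import *
out=[]
T=np.array([674.3,0,187.6])
for n,r,cc in(("side",115,190),("scene",60,320)):
    k=viewer.capture(n); im=cv2.imread(f"pics/{n}0.png")[r:r+75,cc:cc+65]; im=cv2.resize(im,None,fx=6,fy=6,interpolation=2)
    for h,col in((0,(0,255,0)),(30,(0,255,255))):
        for y in(44,57,-44,-57):
            p=(proj(k,[T+[y,10,h],T+[y,-10,h]])-[cc,r]+.5)*6
            cv2.line(im,*[tuple(int(v) for v in q) for q in p],col,1)
    out.append(im)
cv2.imwrite("pics/w6.png",np.hstack(out))
E
```

```text
(no output)
```

View pics/w6.png

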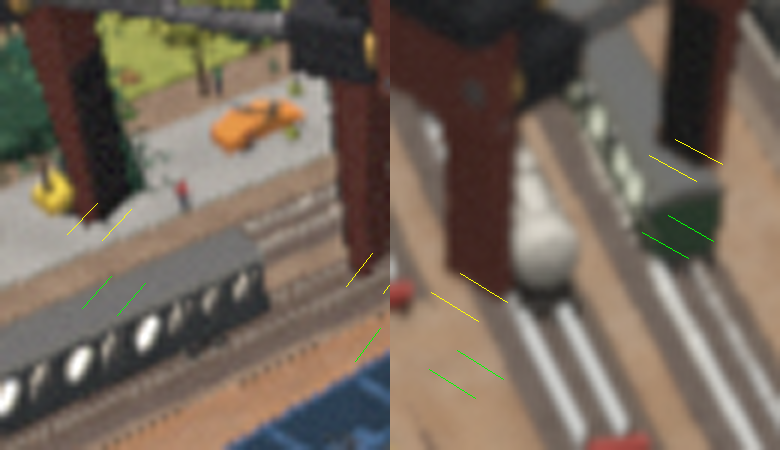

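Confirmed in both views: the physical tips sit about 30 mm above the reported TCP (they match the yellow h=30 marks). So the fingers closed just above the bar and nothing was touched. I'll open, turn back to the bar's angle of about 130° and descend 30 mm.

```bash
python3 nudge.py '[40, 0, 0, 0, -5, 40, 0, 0, 0, 0, 40, 0, 0, 0, 0, 40, 0, 0, 0, 0]' 50
python3 nudge.py '[40, 0, 0, 8, 0, 40, 0, 0, 8, 0, 40, 0, 0, 8, 0, 40, 0, 0, 5, 0, 40, 0, 0, 0, 0]'
python3 nudge.py '[0, 0, 0, 0, 0, 0, 0, 0, 0, 0, 0, 0, 0, 0, 0, 0, 0, 0, 0, 0]'; python3 ob.py
```

```text
clock: 6.15
ee_pos: [435.9, -128.9, 127.6]
orientation: [180.0, -0.0, 129.9]
contact_force: [-0.2, 1.1, -0.5]
opening: 36.6
grasp_force: 0.0
clock: 6.78
ee_pos: [435.5, -128.8, 98.1]
orientation: [-180.0, -0.0, 130.0]
contact_force: [-0.7, 0.3, 0.2]
opening: 40.2
grasp_force: 0.0
clock: 7.28
ee_pos: [436.0, -129.0, 98.7]
orientation: [180.0, 0.0, 130.0]
contact_force: [-0.5, 0.3, 1.0]
opening: 14.0
grasp_force: 50.0
OBS yaw 129.98 j7 48.880 tau7 0.1242 wz -0.1636 | held [[0.123, -0.118], [0.125, -0.102], [0.127, -0.161], [0.129, -0.164]] F [-0.5  0.3  1. ] g 50 op 14.0
```

Gripped at 14.0 mm and 50 N. Now I'll turn clockwise in small steps and watch the torque.

```bash
for i in 1; do
python3 nudge.py '[0, 0, 0, 0, 4, 0, 0, 0, 0, 0, 0, 0, 0, 0, 0]' >/dev/null; python3 ob.py
python3 nudge.py '[0, 0, 0, 0, 4, 0, 0, 0, 0, 0, 0, 0, 0, 0, 0]' >/dev/null; python3 ob.py
python3 nudge.py '[0, 0, 0, 0, 4, 0, 0, 0, 0, 0, 0, 0, 0, 0, 0]' >/dev/null; python3 ob.py
python3 nudge.py '[0, 0, 0, 0, 4, 0, 0, 0, 0, 0, 0, 0, 0, 0, 0]' >/dev/null; python3 ob.py; done
```

```text
OBS yaw 126.04 j7 45.183 tau7 0.1939 wz -0.2502 | held [[0.195, -0.135], [0.189, -0.176], [0.183, -0.199], [0.178, -0.16]] F [0.5 0.7 4. ] g 50 op 13.8
OBS yaw 122.02 j7 41.396 tau7 0.1581 wz -0.1133 | held [[0.16, -0.191], [0.16, -0.153], [0.16, -0.228], [0.16, -0.213]] F [-0.1  0.6  5.5] g 50 op 13.7
OBS yaw 118.04 j7 37.654 tau7 0.1648 wz -0.1363 | held [[0.167, -0.13], [0.167, -0.139], [0.167, -0.165], [0.167, -0.176]] F [-0.2  0.   4.8] g 50 op 13.4
OBS yaw 114.05 j7 33.909 tau7 0.1651 wz -0.2002 | held [[0.163, -0.158], [0.162, -0.141], [0.161, -0.147], [0.161, -0.13]] F [-0.1  1.2  5.3] g 50 op 13.7
```

```bash
python3 nudge.py '[0, 0, 0, 0, 4, 0, 0, 0, 0, 0, 0, 0, 0, 0, 0]' >/dev/null; python3 ob.py
python3 nudge.py '[0, 0, 0, 0, 4, 0, 0, 0, 0, 0, 0, 0, 0, 0, 0]' >/dev/null; python3 ob.py
python3 nudge.py '[0, 0, 0, 0, 4, 0, 0, 0, 0, 0, 0, 0, 0, 0, 0]' >/dev/null; python3 ob.py
python3 nudge.py '[0, 0, 0, 0, 4, 0, 0, 0, 0, 0, 0, 0, 0, 0, 0]' >/dev/null; python3 ob.py
```

```text
OBS yaw 110.06 j7 30.158 tau7 0.1555 wz -0.1537 | held [[0.158, -0.169], [0.158, -0.112], [0.158, -0.133], [0.158, -0.196]] F [-0.1  1.5  5. ] g 50 op 13.3
OBS yaw 106.07 j7 26.416 tau7 0.1658 wz -0.1717 | held [[0.164, -0.193], [0.163, -0.195], [0.163, -0.17], [0.163, -0.159]] F [0.4 0.9 5.3] g 50 op 13.4
OBS yaw 102.08 j7 22.670 tau7 0.1633 wz -0.1525 | held [[0.16, -0.197], [0.159, -0.164], [0.159, -0.136], [0.159, -0.135]] F [0.1 1.6 5. ] g 50 op 13.5
OBS yaw 98.09 j7 18.923 tau7 0.1534 wz -0.1000 | held [[0.153, -0.111], [0.153, -0.138], [0.153, -0.109], [0.153, -0.138]] F [1.1 1.2 4.5] g 50 op 13.8
```

```bash
python3 nudge.py '[0, 0, 0, 0, 4, 0, 0, 0, 0, 0, 0, 0, 0, 0, 0]' >/dev/null; python3 ob.py
python3 nudge.py '[0, 0, 0, 0, 4, 0, 0, 0, 0, 0, 0, 0, 0, 0, 0]' >/dev/null; python3 ob.py
python3 nudge.py '[0, 0, 0, 0, 4, 0, 0, 0, 0, 0, 0, 0, 0, 0, 0]' >/dev/null; python3 ob.py
python3 nudge.py '[0, 0, 0, 0, 4, 0, 0, 0, 0, 0, 0, 0, 0, 0, 0]'; python3 ob.py
```

```text
OBS yaw 94.08 j7 15.166 tau7 0.1430 wz -0.1688 | held [[0.135, -0.118], [0.133, -0.091], [0.132, -0.146], [0.132, -0.081]] F [1.2 1.7 4.6] g 50 op 13.8
OBS yaw 90.07 j7 11.408 tau7 0.1241 wz -0.0904 | held [[0.14, -0.102], [0.115, -0.142], [0.106, -0.096], [0.104, -0.144]] F [2.2 0.5 5.2] g 50 op 14.0
OBS yaw 86.06 j7 7.650 tau7 0.1229 wz -0.0991 | held [[0.119, -0.176], [0.111, -0.069], [0.102, -0.104], [0.095, -0.097]] F [2.5 0.4 5.5] g 50 op 13.9
clock: 14.18
ee_pos: [436.4, -128.9, 98.7]
orientation: [179.9, -0.0, 82.1]
contact_force: [3.8, 2.2, 3.4]
opening: 14.0
grasp_force: 50.0
OBS yaw 82.06 j7 3.904 tau7 0.1370 wz -0.1367 | held [[0.135, -0.125], [0.141, -0.109], [0.125, -0.101], [0.116, -0.054]] F [3.8 2.2 3.4] g 50 op 14.0
```

Held torque is ambiguous because of stiction. I'll sample the moving torque instead, with a continuous slow turn.

```bash
cat > m.py <<'E'
from plant import arm, viewer, readout
o=readout.observe();print("t %.2f yaw %.2f tau7 %.4f wz %.3f v7 %.2f"%(o["clock"],o["orientation"][2],o["joint_torque"][6],o["wrist_torque"][2],o["joint_vel"][6]))
E
python3 nudge.py '[0, 0, 0, 0, 1]' >/dev/null; python3 m.py
python3 nudge.py '[0, 0, 0, 0, 1]' >/dev/null; python3 m.py
python3 nudge.py '[0, 0, 0, 0, 1]' >/dev/null; python3 m.py
python3 nudge.py '[0, 0, 0, 0, 1]' >/dev/null; python3 m.py
```

```text
t 14.50 yaw 81.07 tau7 -0.0345 wz 0.253 v7 -7.58
t 14.62 yaw 80.07 tau7 -0.0801 wz 0.247 v7 -7.46
t 14.75 yaw 79.07 tau7 -0.0841 wz 0.239 v7 -7.32
t 14.88 yaw 78.07 tau7 -0.0872 wz 0.333 v7 -7.50
```

The moving torque is about 0.27 N m and rising at about 0.0033 N m/deg, so the pad is already bearing. A small back-and-forth over 4° cancels friction and gives the spring torque directly.

```bash
python3 nudge.py '[0, 0, 0, 0, -1]' >/dev/null; python3 m.py
python3 nudge.py '[0, 0, 0, 0, -1]' >/dev/null; python3 m.py
python3 nudge.py '[0, 0, 0, 0, -1]' >/dev/null; python3 m.py
python3 nudge.py '[0, 0, 0, 0, -1]' >/dev/null; python3 m.py
python3 nudge.py '[0, 0, 0, 0, 1]' >/dev/null; python3 m.py
python3 nudge.py '[0, 0, 0, 0, 1]' >/dev/null; python3 m.py
python3 nudge.py '[0, 0, 0, 0, 1]' >/dev/null; python3 m.py
python3 nudge.py '[0, 0, 0, 0, 1]' >/dev/null; python3 m.py
```

```text
t 15.00 yaw 79.05 tau7 -0.1355 wz -0.135 v7 7.91
t 15.12 yaw 80.06 tau7 -0.0258 wz -0.161 v7 7.44
t 15.25 yaw 81.06 tau7 -0.0202 wz -0.174 v7 7.45
t 15.38 yaw 82.06 tau7 -0.0172 wz -0.186 v7 7.43
t 15.50 yaw 81.08 tau7 0.0314 wz 0.247 v7 -7.95
t 15.62 yaw 80.07 tau7 -0.0784 wz 0.256 v7 -7.45
t 15.75 yaw 79.08 tau7 -0.0841 wz 0.241 v7 -7.36
t 15.88 yaw 78.07 tau7 -0.0872 wz 0.278 v7 -7.47
```

The spring torque at yaw 80 is about 0.053 N m, which is 16.3° past touch. Touch was therefore at yaw ≈ 96.3 and the target is ≈ 71.3, so about 7° more, then release and rise.

```bash
python3 nudge.py '[0, 0, 0, 0, 1, 0, 0, 0, 0, 1, 0, 0, 0, 0, 1, 0, 0, 0, 0, 1, 0, 0, 0, 0, 1]' >/dev/null; python3 m.py
python3 nudge.py '[0, 0, 0, 0, 1]' >/dev/null; python3 m.py
python3 nudge.py '[0, 0, 0, 0, 0.8]' >/dev/null; python3 m.py
python3 nudge.py '[0, 0, 0, 0, 0, 0, 0, 0, 0, 0, 0, 0, 0, 0, 0, 0, 0, 0, 0, 0]' ; python3 m.py
python3 nudge.py '[24, 0, 0, 0, 0, 40, 0, 0, 0, 0, 40, 0, 0, 0, 0, 40, 0, 0, 0, 0]'
python3 nudge.py '[40, 0, 0, -10, 0, 40, 0, 0, -25, 0, 40, 0, 0, -40, 0, 40, 0, 0, -40, 0, 40, 0, 0, 0, 0, 40, 0, 0, 0, 0]'
python3 - <<'E'
from plant import arm, viewer, readout
from h import *
o=readout.observe();print(o["orientation"],o["ee_pos"])
c=viewer.capture("wrist");cv2.imwrite("pics/w7.png",c["color"])
# dark bar: principal axis near the projected axis, top plane z=156 (camera pose offset small for angle)
g=c["color"].max(2);m=(g<45).astype("uint8")
p=proj(c,[436,-129,158])[0];print(p)
n,l,s,ce=cv2.connectedComponentsWithStats(m)
for i in range(1,n):
    if 300<s[i][4]: 
        v=np.argwhere(l==i)[:,::-1].astype(np.float32);r=cv2.minAreaRect(v);print(s[i],ce[i].round(),r)
E
```

```text
t 16.50 yaw 73.08 tau7 -0.1022 wz 0.245 v7 -7.53
t 16.62 yaw 72.08 tau7 -0.1052 wz 0.265 v7 -7.52
t 16.75 yaw 71.28 tau7 -0.1559 wz 0.242 v7 -5.94
clock: 17.25
ee_pos: [436.5, -129.0, 98.7]
orientation: [179.9, -0.0, 71.3]
contact_force: [5.2, 1.2, 5.5]
opening: 14.0
grasp_force: 50.0
t 17.25 yaw 71.29 tau7 -0.2049 wz 0.265 v7 0.06
clock: 17.75
ee_pos: [435.2, -129.0, 98.3]
orientation: [-179.9, 0.0, 71.2]
contact_force: [-0.5, -1.3, -0.0]
opening: 39.7
grasp_force: 0.0
clock: 18.5
ee_pos: [435.5, -128.9, 213.4]
orientation: [-180.0, -0.0, 71.2]
contact_force: [-0.6, -0.2, -1.3]
opening: 39.7
grasp_force: 0.0
[-1.79993002e+02 -4.39481728e-03  7.11997103e+01] [ 435.49910594 -128.86470376  213.42453272]
[317.49875153 203.02875167]
[603  74  37  85 983] [623. 123.] ((627.3001098632812, 117.90003204345703), (21.913463592529297, 88.99549865722656), 26.56505012512207)
[ 306  148   23   96 1372] [317. 194.] ((317.0, 195.5), (95.0, 22.0), 90.0)
[  0 174  11  58 445] [  4. 204.] ((5.0, 202.5), (57.0, 10.0), 90.0)
[ 240  234  154   77 2366] [316. 284.] ((316.5, 272.0), (76.0, 153.0), 90.0)
[619 256  21  29 474] [630. 270.] ((629.0, 270.0), (28.0, 20.0), 90.0)
[    0   273   640   127 41964] [325. 346.] ((319.49993896484375, 335.9999694824219), (638.9998779296875, 125.99998474121094), 0.0)
```

The bar stayed at the released angle (vertical in the tool-aligned image). One quick numeric check that the wagon didn't move, then hand in.

Run:
```python
from plant import arm, viewer, readout
from h import *
a=cv2.imread("pics/side0.png",0);b=cv2.cvtColor(viewer.capture("side")["color"],6)
# wagon's two ends in side view, and a fixed reference
for n,(r,c,h,w) in {"endL":(200,326,30,26),"endR":(186,362,22,20),"rust":(225,255,50,55)}.items():
    m=cv2.matchTemplate(b[r-6:r+h+6,c-6:c+w+6],a[r:r+h,c:c+w],cv2.TM_CCOEFF_NORMED);_,v,_,p=cv2.minMaxLoc(m);print(n,round(v,3),p[0]-6,p[1]-6)
print(arm.hand_in())
```

```text
endL 0.431 0 0
endR 0.507 -6 -2
rust 0.938 0 0
the job is handed in; nothing more can be done
None
```

I handed the job in: the cream wagon's clamp handle was turned about 59° clockwise in total and ends roughly 25° past first touch (estimated from torque), then let go. The handle stayed put, and the rust clamp was never touched. My last image check that the cream wagon had not moved was inconclusive: weak matches, one end reading no shift and the other about 6 pixels.

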